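Reset the hot-water box with its key

TASK

The hot-water control box on the kitchen shelf has tripped. Take the key with the square flat grip from the pine key block, push it fully down into the keyway on top of the white box, turn it clockwise to its stop and back home, then draw it out and stand it fully back in the slot it came from. Leave the round-knobbed key where it stands.

Things in the scene. Friction and masses are not known exactly. Their poses are not given: they have to be found in the camera images.
- key: Key to use, 85 mm tall, stands upright in either slot of a pine block. Origin: blade tip, 10 mm above the shelf; z up, x width, y thickness; half-turn symmetric. Steel blade 24 (x) x 6 (y) mm, z 0 to 35; flange 44 x 20, z 35 to 40, rests on the block; grey flat square grip 40 x 10, z 40 to 85: pinch its 10 mm. Block slot along x, 30 x 12 mm, 40 deep, mouth flared to 38 x 20. 60 g.
- roundkey: The other key, to be left alone: same 44 x 20 mm flange, but an upright round knob for a grip, 30 mm across and 45 mm tall, grey, and a round 10 mm stem; 85 mm tall. It stands upright in the other slot, 100 mm away along the pine block (80 x 170 mm, 45 mm high). Origin at the stem's lower tip, z up, x along the flange's length.
- keyway (a point): Centre of the keyway mouth, 70 mm above the shelf, on the steel barrel (52 x 40 mm) in a dark collar 82 mm across, on the lid of the fixed white box (130 x 190 x 60 mm). z up, x along the slot, turning with the barrel; half-turn symmetric. Slot 28 x 10 mm, 45 deep, flared in its top 4 mm to 36 x 18. Fully in, the flange rests on the barrel and the key's origin is 35 mm below this point.
- lock (a joint): Turn of the lock barrel, rad: 0 at home (as it starts), growing clockwise seen from above, stop at 1.05 (60 degrees). Light friction (0.03 N m), no spring: it stays where it is left. The blade has about 10 degrees of play in the slot either way, so the key must turn about 10 degrees farther than the barrel at each end.
There are look-alikes about, which are no part of the job. What is shaped like the key but pink or red is not meant.

How it is judged:
By the outcome, as a careful person would: the job done as asked, in the order asked, and still so for the second after the job is handed in, with the robot touching nothing.
It also fails if it takes over 64 s, if anything falls off the work surface, if the arm or the gripper's body presses on something with over 40 N, if the wrist force passes 120 N, or if a joint passes its speed limit or range.

ROBOT

A 6-joint arm with a two-finger parallel gripper is mounted at the origin on the work surface. World frame = base frame: x ahead of the robot, y to its left, z up, the work surface at z = 0. Lengths are in mm, angles in rad, forces in N, time in s.
With the tool pointing down it reaches from about 275 to 775 mm from the base axis. Payload 14.6 kg.
Tool frame: the origin (TCP) lies midway between the tips of the shut fingers; the grasp point (between the pads) lies 19 mm behind it; z points along the fingers, y is the line along which they close (so a half turn about z gives the same grasp; the last joint's range is limited). The gripper opens to 85 mm and grips with 20 to 120 N. Pads are 22 mm wide; open, the fingers measure 114 mm over their backs; the gripper's body (76 mm by 85 mm) begins 54 mm behind the grasp point. The pads swing forward as they close: fully open they stand 13 mm farther back than shut.
Start: joints at [1.091, 0.263, -0.048, 1.259, 0, 1.415], TCP at [167.542, 497.552, 231.278] pointing down, gripper open.
Joint ranges: [-2.65, 2.65], [-0.89, 1.7], [-1.18, 1.37], [-2.13, 2.11], [-1.35, 1.29], [-3.14, 3.14]. Speed limits (rad/s): [1.89, 1.89, 2.57, 2.79, 3.14, 3.14].

INTERFACE

Orientations are given as a rotation vector (axis times angle).
In Python, from rig import arm, let_go, close, eyes, job_done gives the robot as it stands. The module is installed in compiled form; this text tells all that it offers. Calls block until the motion is done:
- arm.reach(position, orientation): joint-space move of the TCP to a pose.
- arm.move_straight(position, rotation=None, speed=150): straight line of the TCP; rotation=None keeps the orientation; speed is the mean speed in mm/s.
- arm.move_joints(angles): joint-space move.
- let_go() and close(effort=None): open the fingers fully, or close them until they stop; effort is the grip in N (None keeps the last).
- arm.pause(seconds).
- arm.solve_ik(position, orientation): joint angles nearest the present ones, or None.
- arm.state(): the state.
- eyes.camera(name): name is "side" or "top" or "wrist"; returns a dict with "image" (480x640x3 uint8, red, green, blue), "intrinsics" (3x3 intrinsics, pixels), "origin" and "rotation" of the camera in the world. Camera axes: x right, y up, looking along -z (the intrinsics and any distortion apply to the point x, -y, -z); pixel columns grow to the right and rows downward; lengths in mm; the calibration is good to about 2 mm. A picture is of the moment at which its call begins. There is no depth.
A pose or a line that the arm cannot do raises arm.IKError and nothing moves.
- job_done(): hands the job in; it is judged then, once.
The state is a dict: "clock": time; "joint_pos": joint angles; "joint_velocities": joint speeds; "joint_torque": joint torques, N m; "eef_pos": TCP position; "tcp_rot": TCP orientation; "contact_force": force on the tool from outside, world axes, zero at the start; "ft_torque": the same for the moment, N m; "width": finger opening in mm; "grip_force": force on a finger pad.
Only numpy, scipy, OpenCV 4.12 (cv2) and the standard library are available. Lean on these libraries where they do the work, as an engineer would, in place of code of your own. Each camera call takes 0.05 s, during which the arm holds its last target. There are 200 camera calls.

## Working session

There is one attempt and no reset: what is moved stays moved. The work goes in short steps, each a Python script; the robot and the scene stay as the last script left them, time stands still between calls to the robot, and variables do not carry over. Pictures are saved under pics/ and viewed, at most 10 in all, crops included, and the job is handed in when it is done.

```bash
mkdir -p pics
cat > h.py <<'E'
import numpy as np, cv2
from rig import arm, let_go, close, eyes, job_done
from scipy.spatial.transform import Rotation as R
def snap(n,f=None):
    c=eyes.camera(n)
    if f: cv2.imwrite(f'pics/{f}.png',c['image'][:,:,::-1]); np.savez(f'pics/{f}.npz',K=c['intrinsics'],o=c['origin'],R=c['rotation'],im=c['image'])
    return c
def ray(f,u,v):
    d=np.load(f'pics/{f}.npz'); p=np.linalg.inv(d['K'])@[u,v,1]; return d['o'],d['R']@np.array([p[0],-p[1],-p[2]])
def onz(f,u,v,z):
    o,r=ray(f,u,v); return o+r*(z-o[2])/r[2]
def proj(f,P):
    d=np.load(f'pics/{f}.npz'); q=d['R'].T@(np.array(P,float)-d['o']); q=np.array([q[0],-q[1],-q[2]]); p=d['K']@q; return p[:2]/p[2]
def down(yaw): # tool z down, tool y (closing) at world angle yaw from x axis
    y=np.array([np.cos(yaw),np.sin(yaw),0]); z=np.array([0,0,-1.]); return R.from_matrix(np.c_[np.cross(y,z),y,z]).as_rotvec()
def crop(f,g,u,v,w,h,s):
    im=cv2.imread(f'pics/{f}.png')[v:v+h,u:u+w]; cv2.imwrite(f'pics/{g}.png',cv2.resize(im,None,fx=s,fy=s,interpolation=cv2.INTER_CUBIC))
E
python3 - <<'E'
from h import *
for n in ['top','side']:
    c=snap(n,n+'0'); print(c.keys(),c['intrinsics'],c['origin'],c['rotation'])
s=arm.state(); print(s)
print(R.from_rotvec(s['tcp_rot']).as_matrix())
E
```

```text
dict_keys(['image', 'intrinsics', 'origin', 'rotation']) [[511.60621732   0.         322.73761044]
 [  0.         511.60621732 234.73028239]
 [  0.           0.           1.        ]] [422.79156882  53.43519877 789.10778035] [ 0.09577367 -0.12388377 -1.54964356]
dict_keys(['image', 'intrinsics', 'origin', 'rotation']) [[614.66520116   0.         314.79490789]
 [  0.         614.66520116 235.53530298]
 [  0.           0.           1.        ]] [ 502.72727845 -743.1487059   620.64336051] [ 0.96777842 -0.02302723 -0.02361519]
{'clock': 0.1, 'joint_pos': array([ 1.09070816e+00,  2.63502631e-01, -4.88217899e-02,  1.25937393e+00,
        2.43454642e-05,  1.41546982e+00]), 'joint_velocities': array([ 0.00015468, -0.00044011,  0.00209662,  0.00030764,  0.00017775,
       -0.00161732]), 'joint_torque': array([ 1.29417949e-03, -6.38578606e+01,  3.85065293e+01,  9.97972180e-03,
       -2.35155903e-04,  3.82518635e-05]), 'eef_pos': array([167.4324016 , 497.36528031, 230.8778644 ]), 'tcp_rot': array([-5.07846225e-01, -3.09996437e+00,  1.33391089e-03]), 'contact_force': array([ 0.2405675 , -0.46865842,  0.24745491]), 'ft_torque': array([-0.03323556,  0.00944762,  0.00754173]), 'grip_force': 0.0, 'width': 85.37657461174183}
[[-9.47726764e-01  3.19082731e-01 -4.38199862e-04]
 [ 3.19082990e-01  9.47726449e-01 -7.88810064e-04]
 [ 1.63597930e-04 -8.87398531e-04 -9.99999593e-01]]
```

View pics/top0.png

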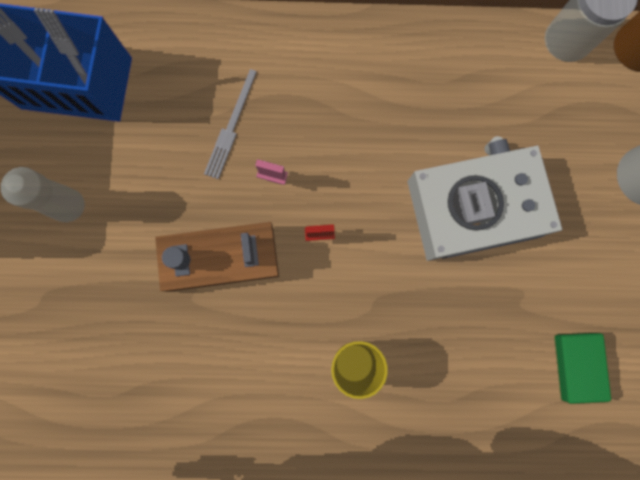

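View pics/side0.png

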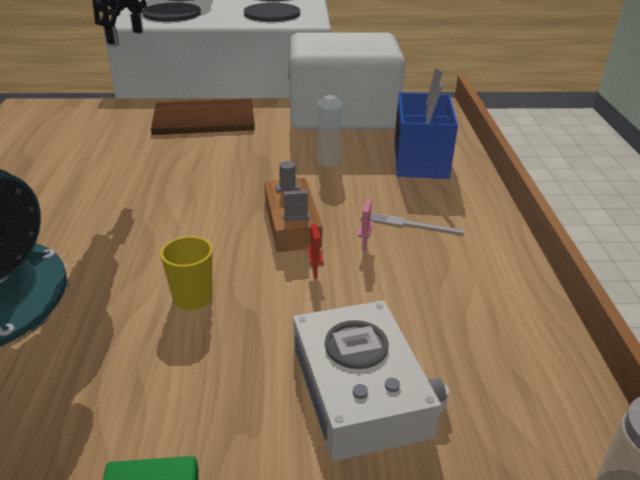

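The top view shows these candidates:
- grey flat grip in the block at (248,249)
- grey round knob in the block at (177,258)
- pink key shape at (271,172)
- red key shape at (320,232)

The keyway is at about (475,202). I choose the grey flat grip at (248,249) and will check it in a close crop.

```bash
sed -i "s/R=c\['rotation'\]/R=R.from_rotvec(c['rotation']).as_matrix()/" h.py
python3 - <<'E'
from h import *
for f in ['top0','side0']:
    d=dict(np.load(f'pics/{f}.npz')); 
    if d['R'].ndim==1: d['R']=R.from_rotvec(d['R']).as_matrix()
    np.savez(f'pics/{f}.npz',**d)
crop('top0','c1',150,215,133,80,6); crop('top0','c2',405,140,160,120,5)
print(onz('top0',248,249,85), onz('top0',475,202,70), onz('top0',177,258,95))
for f in ['side0']: print(proj(f,onz('top0',248,249,95)),proj(f,onz('top0',475,202,70)))
E
```

```text
[500.35933926 144.48746202  85.        ] [ 576.35543241 -177.22907459   70.        ] [485.16698865 238.61778231  95.        ]
[293.76653198 193.98378939] [355.30006485 339.54133918]
```

View pics/c1.png

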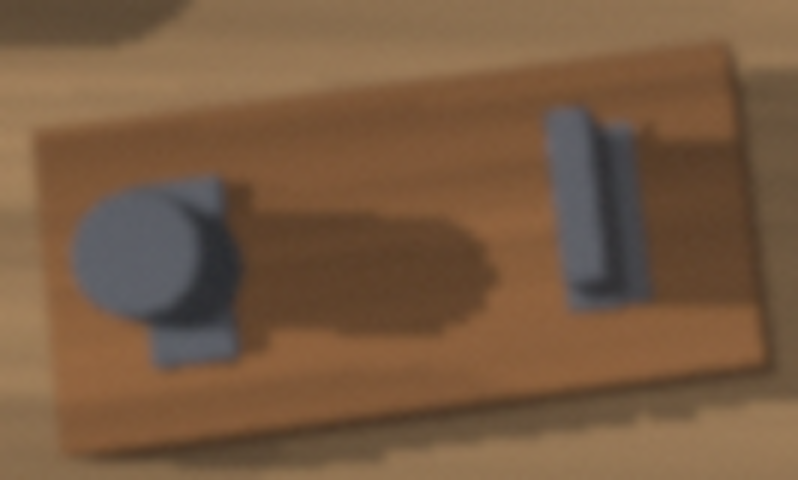

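View pics/c2.png

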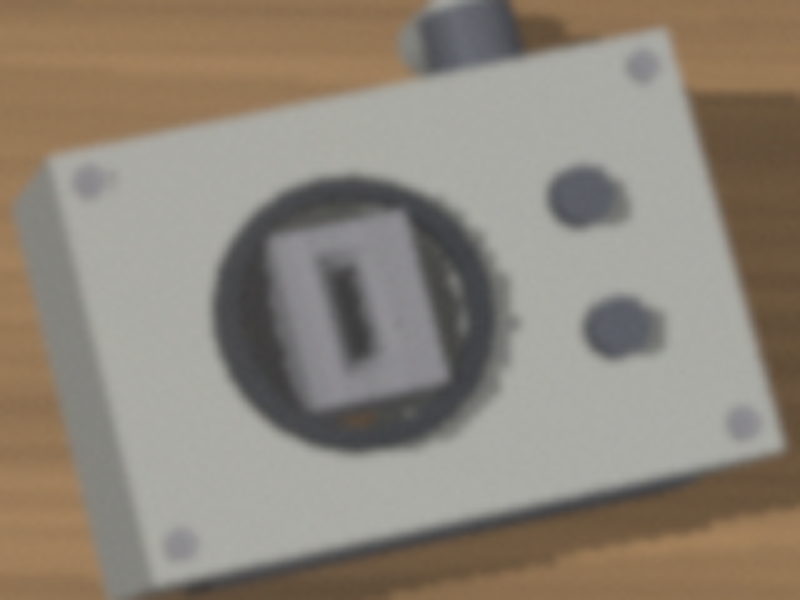

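The crops show the chosen key (grip top at about (246,247)) is a flat grip over a flange, while the other is a round knob. The keyway slot is centred at about (477,202), on a barrel tilted with the box.

Run:
```python
from h import *
A=lambda u,v,z:onz('top0',150+u/6,215+v/6,z)[:2]
B=lambda u,v,z:onz('top0',405+u/5,140+v/5,z)[:2]
def line(p,q): d=q-p; return np.degrees(np.arctan2(d[1],d[0])),np.hypot(*d)
g=[A(547,110,95),A(584,107,95),A(607,277,95),A(570,287,95)]
print('grip',np.mean(g,0),line(g[3],g[0]),line(g[2],g[1]))
print('flange edge',line(A(650,300,50),A(635,122,50)), 'block', line(A(65,455,45),A(768,365,45)),line(A(35,130,45),A(728,42,45)))
print('knob',A(137,255,95))
b=[B(265,240,70),B(405,210,70),B(450,382,70),B(313,412,70)]
print('barrel',np.mean(b,0),line(b[3],b[0]),line(b[2],b[1]),'slot',B(350,308,70))
print('box',line(B(150,585,60),B(50,157,60)),line(B(785,450,60),B(668,28,60)))
k=np.mean(g,0); 
for yaw in (70,80,90,-90,-100): print(yaw,arm.solve_ik([*k,200],down(np.radians(yaw))))
for yaw in (70,-110,10,-170): print(yaw,arm.solve_ik([*np.mean(b,0),150],down(np.radians(yaw))))
```

```text
grip [501.2834548  145.77013624] (np.float64(9.532836951003189), np.float64(40.84837089496618)) (np.float64(9.735766645667518), np.float64(39.285894125397554))
flange edge (np.float64(6.7696567004268005), np.float64(43.45573588432802)) block (np.float64(-81.65421210025669), np.float64(169.3801906134829)) (np.float64(-81.487402692138), np.float64(169.39072990203545))
knob [485.74023465 244.26805452]
barrel [ 576.23469557 -179.61278732] (np.float64(14.328475857640829), np.float64(51.75898224856779)) (np.float64(12.961715062170372), np.float64(51.71208503787002)) slot [ 576.94334442 -177.24363999]
box (np.float64(12.45527936742139), np.float64(128.85636142795082)) (np.float64(12.88686381400854), np.float64(129.72827496833597))
70 [ 0.12681414  0.2696446  -0.12485702  1.1762947   0.          0.47587999]
80 [ 0.12681414  0.2696446  -0.12485702  1.1762947   0.          0.30134707]
90 [ 0.12681414  0.2696446  -0.12485702  1.1762947   0.          0.12681414]
-90 [ 0.12681414  0.2696446  -0.12485702  1.1762947   0.         -3.01477851]
-100 [ 1.26814141e-01  2.69644604e-01 -1.24857019e-01  1.17629470e+00
 -4.44089210e-16 -2.84024559e+00]
70 [-0.43709664  0.43025985 -0.0145226   1.12601387  0.         -0.08803079]
-110 [-0.43709664  0.43025985 -0.0145226   1.12601387  0.          3.05356186]
10 [-0.43709664  0.43025985 -0.0145226   1.12601387  0.          0.95916676]
-170 [-0.43709664  0.43025985 -0.0145226   1.12601387  0.         -2.18242589]
```

Run:
```python
from h import *
arm.reach([501,146,190],down(np.radians(98.5)))
snap('wrist','w1'); s=arm.state(); print(s['clock'],s['eef_pos'])
d=np.load('pics/w1.npz'); print(d['o'],d['R'])
x=np.array([np.cos(np.radians(8.5)),np.sin(np.radians(8.5))]);y=np.array([-x[1],x[0]])
for a,b in((1,1),(1,-1),(-1,-1),(-1,1)): p=np.array([501,146])+20*a*x+5*b*y; print(proj('w1',[*p,95]))
```

```text
1.925 [500.77809766 146.72017776 190.08804498]
[428.75814534 136.43530655 332.8429837 ] [[-1.47898038e-01 -9.47563565e-01 -2.83283357e-01]
 [ 9.89002527e-01 -1.41821482e-01 -4.19603360e-02]
 [-4.15579851e-04 -2.86373808e-01  9.58117879e-01]]
[322.60595261 269.43706923]
[307.84330292 269.43359382]
[307.42244308 211.64117597]
[322.88094061 211.64392934]
```

View pics/w1.png

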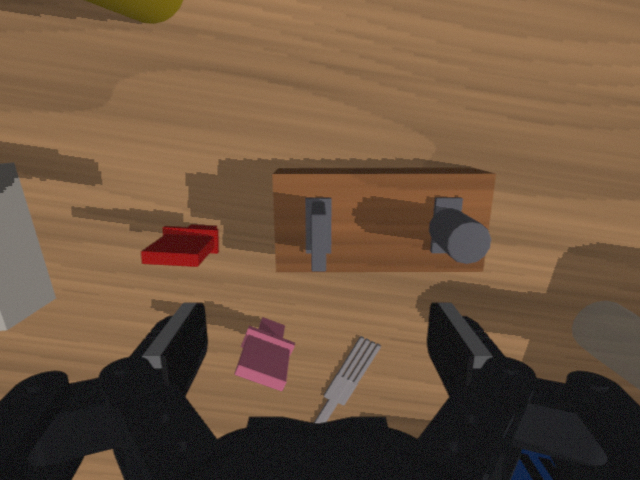

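The wrist view confirms the upright key. Its grip top is centred at about (319,243), roughly 4 px from the prediction (about 2.5 mm in +y), so I'll aim between the two estimates. The round knob at (465,241) and the red key at (185,250) are clear of the fingers.

Run:
```python
from h import *
arm.move_straight([501,147.7,62],down(np.radians(98.5)),speed=90)
s=arm.state(); print(s['clock'],s['eef_pos'],s['contact_force'],s['width'])
close(80); s=arm.state(); print(s['clock'],s['eef_pos'],s['contact_force'],s['ft_torque'],s['width'],s['grip_force'])
arm.move_straight([501,147.7,140],speed=80)
s=arm.state(); print(s['clock'],s['eef_pos'],s['contact_force'],s['ft_torque'],s['width'],s['grip_force'])
snap('wrist','w2'); snap('side','s2')
a=cv2.imread('pics/w2.png')[130:430,170:470]; b=cv2.imread('pics/s2.png')[60:260,200:400]
cv2.imwrite('pics/v2.png',np.hstack([cv2.resize(a,(400,400)),cv2.resize(b,(400,400))]))
```

```text
3.5 [501.30639195 147.74339619  62.41568566] [-0.51195754 -0.04165464  0.41765628] 84.83699249382292
4.1833 [501.09728442 147.69783215  62.18273089] [-1.33697986 -0.90946419  4.19013947] [-0.03682318  0.180826   -0.02583747] 9.070641366853978 78.00031185150146
5.3083 [500.70884032 147.66107851 139.52997109] [-0.52772564  0.0781723  -0.75448283] [ 0.00824284  0.02322303 -0.06027278] 9.126032430688026 77.8237795829773
```

View pics/v2.png

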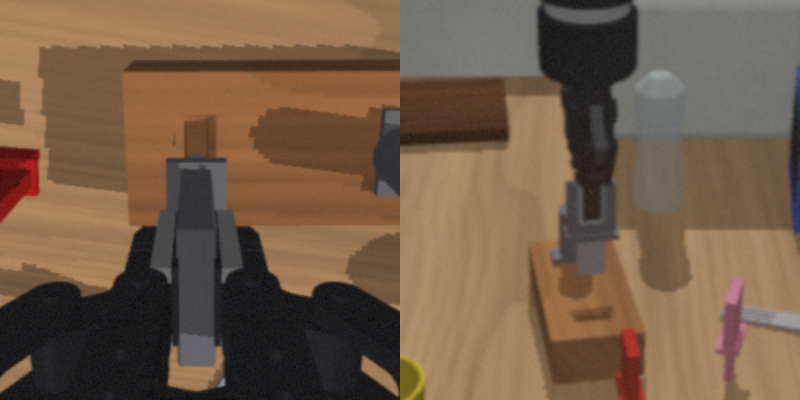

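The left half of the view shows the key clamped square between the pads, with the empty slot visible at crop (200,135). The right half shows it upright and clear of the block, with the round key still in place. Next I'll find the key's offset in the gripper and move above the lock.

Run:
```python
from h import *
t=np.array([500.7,147.66]);x=np.array([np.cos(np.radians(8.5)),np.sin(np.radians(8.5))])
z=139.5
for a,h in((20,32.8),(-20,32.8),(-22,-12.2)): print(a,h,proj('w2',[*(t+a*x),z+h]))
# far top edge (317,403.7), near flange edge v=130+158*.75=248.5
print('slot mouth seen', onz('w2',170+200*.75,130+135*.75,45))
yaw=np.radians(98.5+4.8)
arm.reach([576,-178.5,165],down(yaw))
s=arm.state(); print(s['clock'],s['eef_pos'],s['contact_force'],s['width'])
snap('top','t3');snap('wrist','w3')
a=cv2.imread('pics/w3.png')[80:430,160:510]; b=cv2.imread('pics/t3.png')[120:280,400:560]
cv2.imwrite('pics/v3.png',np.hstack([cv2.resize(a,(400,400)),cv2.resize(b,(400,400))]))
```

```text
20 32.8 [315.40346903 401.86533375]
-20 32.8 [315.20731546 297.81885894]
-22 -12.2 [315.70029018 248.35047317]
slot mouth seen [493.47696781 149.11202833  45.        ]
6.675 [ 575.96153467 -177.40333393  164.94085753] [-0.65969875  1.16515111 -1.02151059] 8.826441758537406
```

View pics/v3.png

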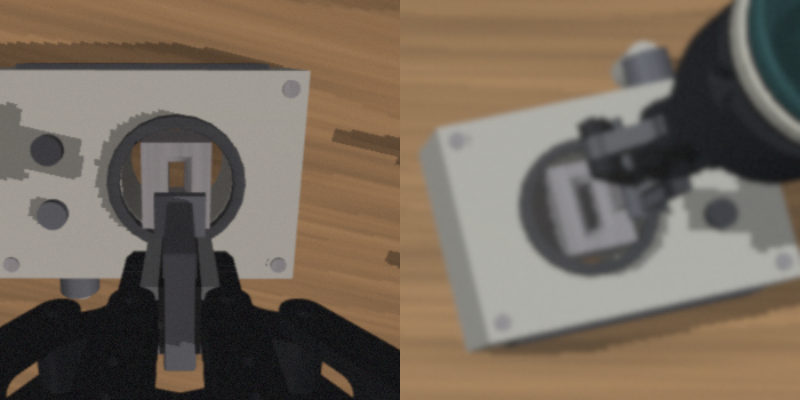

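The wrist crop shows the barrel square to the gripper, with its near edge at crop y=142 and columns 142 to 211, and the slot centred at column 177. The yaw is right. Now I'll compute the lateral position.

Run:
```python
from h import *
x=np.array([np.cos(np.radians(13.3)),np.sin(np.radians(13.3))])
W=lambda u,v,z:onz('w3',160+u*.875,80+v*.875,z)[:2]
print('edge->centre',W(176.5,142,70)+26*x, 'slot near end (mouth 18)',W(177,160,70)+18*x)
print('ring',W(176,115,62),W(110,182,62),W(245,182,62))
l=lambda p,q:np.degrees(np.arctan2(*(q-p)[::-1]))
print(l(W(142,228,70),W(142,142,70)),l(W(142,142,70),W(211,142,70)),l(W(15,64,60),W(310,70,60)),l(W(-10,278,60),W(293,278,60)))
p=np.array([575.96,-177.4])
print([proj('w3',[*(p+a*x),152.7 if a==-22 else 197.7]) for a in(-22,20)],[(160+u*.875,80+v*.875) for u,v in((180,194),(180,370))])
print(arm.state()['eef_pos'])
```

```text
edge->centre [ 577.50284322 -177.98162407] slot near end (mouth 18) [ 579.78905646 -177.15947915]
ring [ 538.60085067 -187.50976656] [ 586.6043116 -216.7551821] [ 567.96915531 -138.24624595]
-168.07573610828044 103.35144119517675 102.22234111056696 103.35644740296956
[array([315.32762711, 248.03892523]), array([314.8269217 , 401.48921468])] [(317.5, 249.75), (317.5, 403.75)]
[ 576.06149895 -177.13785118  165.01890261]
```

Run:
```python
from h import *
yaw=np.radians(98.5+4.8)
arm.move_straight([576.4,-179.4,128],down(yaw),speed=80); arm.pause(.2)
s=arm.state(); print(s['eef_pos']);f0=s['contact_force']
for z,v in((118,30),(110,30),(102,30)):
    arm.move_straight([576.4,-179.4,z],speed=v)
    s=arm.state(); f=s['contact_force']-f0; print(round(s['clock'],2),s['eef_pos'].round(2),f.round(2),s['ft_torque'].round(2),s['width'])
    if np.abs(f).max()>8: break
```

```text
[ 576.62058523 -179.50241113  128.50672441]
8.07 [ 576.3  -179.36  117.81] [ 1.03  0.8  -0.44] [0.02 0.04 0.02] 8.878504540631837
8.49 [ 576.3  -179.34  109.83] [ 0.32  1.61 -0.86] [ 0.02  0.04 -0.06] 9.099181595989698
8.91 [ 576.3  -179.34  101.82] [ 0.52  0.2  -0.11] [-0.07  0.   -0.03] 8.89431981453485
```

Insertion is free of contact so far, so I'll go on down to full seating.

Run:
```python
from h import *
f0=arm.state()['contact_force']
for z in (93,89,87.5,86.7,86,85.3):
    arm.move_straight([576.4,-179.4,z],speed=25); arm.pause(.1)
    s=arm.state(); f=s['contact_force']-f0; print(round(s['clock'],2),s['eef_pos'].round(2),f.round(2),s['ft_torque'].round(2))
    if f[2]>5: break
snap('side','s4'); crop('side0','a',280,280,170,170,2.35); crop('s4','b',280,240,170,170,2.35)
cv2.imwrite('pics/v4.png',np.hstack([cv2.imread('pics/a.png'),cv2.imread('pics/b.png')]))
```

```text
9.52 [ 576.46 -179.45   93.11] [-0.3   0.18 -0.88] [-0.04  0.    0.01]
9.93 [ 576.41 -179.42   89.01] [-0.15  0.21  0.01] [-0.04  0.01 -0.05]
10.28 [ 576.37 -179.38   87.49] [-0.1   0.69 -0.89] [ 0.   -0.05  0.02]
10.62 [ 576.54 -179.47   87.17] [-1.01 -0.5   5.86] [ 0.12  0.28 -0.  ]
```

View pics/v4.png

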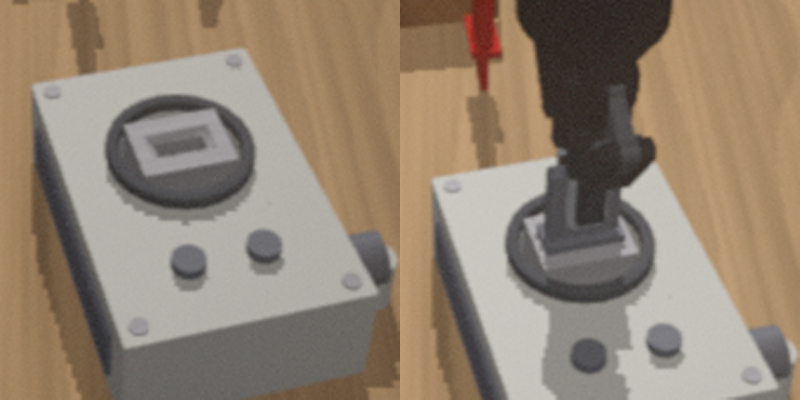

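The key is seated: the flange is on the barrel, and contact came at z≈87.2 as predicted. Now I'll turn it clockwise while watching the torque.

```bash
cat >> h.py <<'E'
def turn(deg,pos):
    arm.reach(pos,down(np.radians(103.3-deg))); arm.pause(.1)
    s=arm.state(); print(deg,round(s['clock'],2),s['eef_pos'].round(2),s['contact_force'].round(1),s['ft_torque'].round(3),round(s['width'],2), (R.from_rotvec(down(np.radians(103.3)))*R.from_rotvec(s['tcp_rot']).inv()).as_rotvec(True)[2].round(2)); return s['ft_torque'][2]
E
python3 - <<'E'
from h import *
P=[576.4,-179.4,87.0]
for d in (5,15,30,45,55,62,66,68,70,71.5,73,74.5,76):
    t=turn(d,P)
    if abs(t)>.45: break
E
```

```text
5 11.03 [ 576.53 -179.45   87.16] [-0.4  0.2  3.8] [-0.018  0.062 -0.019] 8.96 4.86
15 11.42 [ 576.56 -179.35   87.2 ] [-0.5  1.4  5.9] [ 0.304 -0.067  0.073] 8.9 14.73
30 11.88 [ 576.47 -179.22   87.12] [-0.4  2.8  4.7] [0.474 0.049 0.   ] 8.81 29.75
45 12.33 [ 576.48 -179.18   87.17] [-0.5  2.9  5.8] [ 0.626  0.139 -0.043] 8.91 44.75
55 12.72 [ 576.5  -179.22   87.19] [-0.8  3.   6.1] [ 0.514  0.062 -0.026] 8.82 54.75
62 13.07 [ 576.52 -179.23   87.17] [0.1 2.2 5.2] [ 0.518  0.054 -0.024] 8.84 61.75
66 13.43 [ 576.59 -179.2    87.15] [0.1 2.9 5.3] [ 0.661 -0.118 -0.02 ] 9.09 65.72
68 13.78 [ 576.87 -179.13   87.16] [4.4 5.  5.3] [ 0.999 -0.752  0.063] 9.14 67.77
70 14.12 [ 577.17 -179.08   87.22] [4.8 5.8 5. ] [ 1.233 -1.09   0.03 ] 8.57 69.76
71.5 14.47 [ 577.34 -178.98   87.2 ] [5.4 4.7 3.9] [ 1.255 -1.423  0.15 ] 9.1 71.25
73 14.82 [ 577.42 -178.93   87.21] [6.2 5.5 3.5] [ 1.267 -1.436  0.558] 8.93 72.72
```

Run:
```python
from h import *
P=[576.4,-179.4,87.0]
turn(74.5,P); snap('top','t5')
for d in (60,40,20,5,-3,-7,-9,-11,-12.5,-14):
    t=turn(d,P)
    if abs(t)>.5: break
```

```text
74.5 15.18 [ 577.46 -178.94   87.2 ] [7.  5.8 2.8] [ 1.235 -1.489  0.938] 9.17 74.19
60 15.68 [ 576.59 -179.57   87.15] [1.5 1.2 4.1] [ 0.29  -0.33  -0.026] 8.69 59.88
40 16.2 [ 576.48 -179.79   87.15] [0.4 0.5 5.8] [ 0.009 -0.086 -0.017] 8.58 39.89
20 16.73 [ 576.54 -179.66   87.17] [1.4 0.9 5.6] [ 0.225 -0.229  0.024] 9.26 20.09
5 17.18 [ 576.54 -179.61   87.17] [-0.1  0.4  4.8] [ 0.261 -0.24   0.065] 9.06 5.08
-3 17.54 [ 576.52 -179.62   87.15] [1.9 0.6 5.8] [ 0.203 -0.148  0.019] 9.09 -2.92
-7 17.89 [ 576.53 -179.65   87.17] [0.8 1.  5.8] [ 0.136 -0.224 -0.016] 8.99 -6.91
-9 18.24 [ 576.53 -179.65   87.17] [1.3 1.  4.2] [ 0.262 -0.198  0.039] 8.9 -8.91
-11 18.59 [ 576.42 -179.55   87.13] [0.2 1.7 5.8] [ 0.36  -0.048 -0.079] 8.67 -10.91
-12.5 18.94 [ 576.43 -179.53   87.16] [0.2 1.6 6.3] [ 0.433 -0.081 -0.514] 9.08 -12.38
```

Run:
```python
from h import *
turn(-13.5,[576.4,-179.4,87.0])
arm.move_straight([576.4,-179.5,88.5],speed=20)
turn(0,[576.4,-179.5,88.5])
arm.move_straight([576.4,-179.5,165],speed=60); arm.pause(.2)
s=arm.state(); print(s['clock'],s['eef_pos'],s['contact_force'],s['width'])
snap('wrist','w6');snap('side','s6')
a=cv2.imread('pics/w6.png')[80:430,160:510]; b=cv2.imread('pics/s6.png')[230:430,260:460]
cv2.imwrite('pics/v6.png',np.hstack([cv2.resize(a,(400,400)),cv2.resize(b,(400,400))]))
```

```text
-13.5 19.29 [ 576.4  -179.56   87.15] [0.2 2.4 7.1] [ 0.394 -0.075 -0.813] 8.77 -13.36
0 19.98 [ 576.28 -179.55   88.6 ] [ 0.1 -0.3 -1.4] [-0.011  0.044  0.01 ] 9.11 -0.22
21.6 [ 576.31914401 -179.44543049  164.80150804] [ 0.15125681  0.50339577 -0.84111186] 8.712477790010913
```

View pics/v6.png

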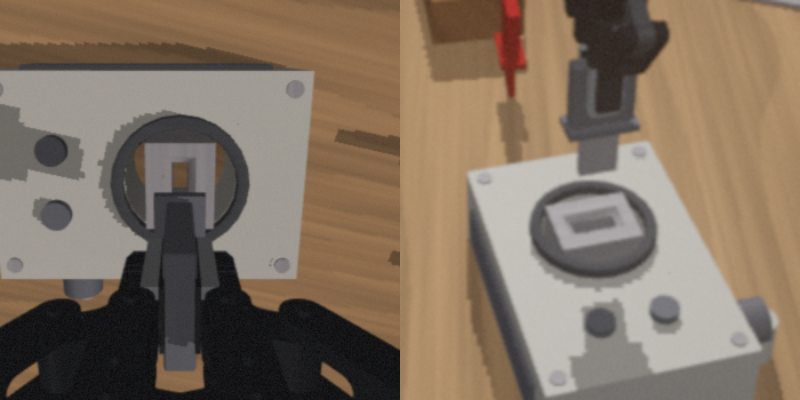

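The barrel is back home, square with the box, and the key is out and unmoved in the grip. Now I'll take it back to its slot.

Run:
```python
from h import *
arm.reach([501.1,147.7,140],down(np.radians(98.5))); arm.pause(.2)
f0=arm.state()['contact_force']
for z,v in((104,80),(94,30),(85,30),(75,30),(66,30),(63.5,20),(62.4,20),(61.8,20),(61.2,20)):
    arm.move_straight([501.1,147.7,z],speed=v)
    s=arm.state(); f=s['contact_force']-f0; print(round(s['clock'],2),s['eef_pos'].round(2),f.round(2),s['ft_torque'].round(2))
    if f[2]>4 or np.abs(f).max()>8: break
```

```text
23.77 [501.23 147.68 104.19] [-0.14  0.05  0.76] [-0.   -0.01 -0.01]
24.26 [501.04 147.7   93.93] [-0.72  0.85  0.41] [-0.01 -0.01 -0.  ]
24.71 [500.99 147.67  84.83] [-1.37 -0.57  0.39] [-0.04  0.01  0.01]
25.19 [500.99 147.71  74.84] [-0.43 -0.38  1.73] [-0.    0.03 -0.02]
25.64 [500.99 147.69  65.84] [-0.04  0.04  0.11] [ 0.06 -0.02 -0.  ]
25.92 [501.05 147.72  63.45] [ 0.5  -0.12 -0.4 ] [0.04 0.04 0.01]
26.17 [501.1  147.69  62.36] [0.08 0.01 0.32] [ 0.02  0.02 -0.  ]
26.42 [501.19 147.69  62.19] [-2.67 -0.19  8.06] [-0.06  0.44 -0.03]
```

Run:
```python
from h import *
arm.move_straight([501.1,147.7,62.2],speed=20)
let_go(); arm.pause(.2); s=arm.state(); print(s['width'],s['contact_force'])
arm.move_straight([501.1,147.7,190],speed=100); arm.pause(.3)
print(arm.state()['clock'])
snap('wrist','w7');snap('side','s7')
a=cv2.imread('pics/w7.png')[100:350,250:500]; b=cv2.imread('pics/s7.png')[130:280,220:370]
cv2.imwrite('pics/v7.png',np.hstack([cv2.resize(a,(400,400)),cv2.resize(b,(400,400))]))
```

```text
85.41657525469381 [-0.30104776 -0.0513551  -0.36658155]
29.3167
```

View pics/v7.png

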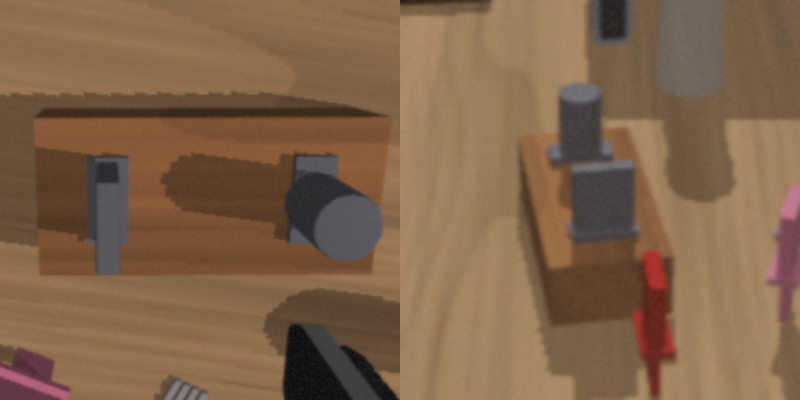

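The key stands upright in its own slot with the flange flat on the block. The round key is untouched, and the gripper is clear.

```bash
python3 -c "
from h import *
print(job_done())"
```

```text
the job is handed in; nothing more can be done
None
```

I used the square-grip key to turn the lock clockwise to its stop and back home, drew it out and stood it fully back in its own slot, left the round key alone, and handed the job in at about 29 s of the 64 s allowed.

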